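# Check the sample carousel's index with the alignment rod

### The arm

A 6-joint arm with a two-finger parallel gripper is mounted at the origin on the work surface. World frame = base frame: x ahead of the robot, y to its left, z up, the work surface at z = 0. Lengths are in m, angles in rad, forces in N, time in s.
With the tool pointing down it reaches from about 0.325 to 0.85 m from the base axis. Payload 15.5 kg.
Tool frame: the origin (TCP) lies midway between the tips of the shut fingers; the grasp point (between the pads) lies 19 mm behind it; z points along the fingers, y is the line along which they close (so a half turn about z gives the same grasp; the last joint's range is limited). The gripper opens to 91 mm and grips with 3 to 60 N. Pads are 32 mm wide; open, the fingers measure 118 mm over their backs; the gripper's body (76 mm by 178 mm) begins 60 mm behind the grasp point.
Start: joints at [1.254, 0.494, 1.345, -0, 1.302, -0.096], TCP at [0.137, 0.61, 0.214] pointing down, gripper open.
Joint ranges: [-2.91, 2.91], [-0.82, 2.16], [0.22, 2.67], [-1.22, 4.37], [0.12, 2.79], [-3.08, 3.08]. Speed limits (rad/s): [1.89, 1.89, 2.57, 3.01, 3.01, 3.01].

### API

Orientations are given as a unit quaternion [w, x, y, z].
In Python, from station import monitor, eyes, manip gives the robot as it stands.
- The arm moves only by the shell command python3 -m jog 'ROWS' [OPENING] [FORCE]. ROWS is JSON, a list of rows, each a list of 2 entries, a list of its own where there are three numbers: the shift along the tool's x, y, z as a fraction of full scale, then the turn, a rotation vector about the tool's x, y, z as a fraction of full scale. A call has 1 to 8 rows; each row is the pose to reach, as a shift and turn from the pose commanded when the call began, along the tool's axes at that moment; what a row does not reach only later rows make up. Full scale, the value 1, is 8 cm for a shift and 90 degrees for a turn. A row lasts 1/8 s, in which the tool goes at most 62.5 mm and 10.7 degrees, less where a joint would pass 70% of its speed; a pose out of reach is approached as far as the arm can. A call with a number of a shift or a turn outside -1 to 1 is refused whole. A call with a gripper value outside its range is refused whole. OPENING is the opening, from 0 (shut) to 1 (fully open), set as the call begins (- or left out, the last holds). The fingers move at their own pace and stop on an object; FORCE is the grip in N (left out, the last holds). Time passes only in rows, so rows that repeat a pose let the fingers close. It gives the time, the measured TCP pose, the force, the opening and the grip force at its end, in the units of the state.
- monitor.state(): the state, without advancing time (a new reading comes with each control period).
- eyes.read_camera(name): name is "scene" or "top" or "wrist"; returns (picture, depth): 400x640x3 uint8, red, green, blue; 400x640 float32, m along the optical axis (not along the pixel's ray), 0 where there is no reading.
- eyes.camera_params(name): a dict with "vertical_fov" (degrees; the focal length in pixels is half the picture's height over the tangent of half this angle, whatever the lens; pixels are square), "cx", "cy" (the principal point, pixels), "dist_coeffs" ([k1, k2, p1, p2, k3] as OpenCV has them; the pictures are not rectified), "R" (3x3) and "t" (3): a world point X has camera coordinates R X + t. Camera axes: x right, y down, z forward; pixel columns grow to the right and rows downward; lengths in m; the calibration is good to about 2 mm. A picture is of the moment at which its call begins: read the wrist's pose just before it. camera_params takes no time and is no camera call; for the wrist camera it gives the pose at the moment of the call.
- manip.job_done(): hands the job in; it is judged then, once.
The state is a dict: "time_s": time; "joint_pos": joint angles; "joint_velocities": joint speeds; "tau": joint torques, N m; "tool_pos": TCP position; "orientation": TCP orientation; "force": force on the tool from outside, world axes, zero at the start; "ft_torque": the same for the moment, N m; "width": finger opening in m; "gripper_force": force on a finger pad.
Only numpy, scipy, OpenCV 4.12 (cv2) and the standard library are available. Lean on these libraries where they do the work, as an engineer would, in place of code of your own. Each camera call takes 0.05 s, during which the arm holds its last target. There are 200 camera calls.

### The job

Turn the sample carousel by its black post until it clicks into its detent, with its brass bushing straight under the brass bushing of the guide arm. Then lift the steel alignment rod out of its rack and lower it, without forcing it, through the arm's bushing and on through the carousel's bushing, until its tip shows clearly beneath the carousel's bushing while its collar still hangs clear above the arm. Finish while holding the rod still like that by its black grip: do not let go of it, and leave the bottle, the beaker and the slide box where they are.

Things in the scene. Friction and masses are not known exactly. Their poses are not given: they have to be found in the camera images.
- carousel: fixed white frame of the sample carousel; origin on the bench under the rotor's axis, z up. Round foot 170 mm across, 12 mm thick. +x points from the axis to the guide arm's upright (36 mm wide, 24 mm thick, centred 160 mm from the axis, 150 mm high). The arm reaches back from it, 24 mm wide, 18 mm thick, and carries the upper bushing 80 mm from the axis. Bolted down.
- rotor (a joint): rotor angle in the frame, rad, positive counterclockwise from above, limits -0.12 and 1.3. Starts between 0.5 and 1.0; at 0 a spring plunger clicks between two studs and the bushings are in line. Friction 0.03 N m; some 0.2 N m (2 to 3 N at the post) to ride over a stud into or out of the detent; within about 0.1 rad of 0 the plunger draws it to 0 once the post is let go.
- hub (a point): centre of the top of the rotor's white hub, on its axis, 69 mm above the bench; its frame is the rotor's. Hub 104 mm across with six short spokes: bushing at +x, turning post at -x, and four amber vials fixed at 58 and 112 degrees on either side of +x, 78 mm from the axis, 22 mm in diameter, tops 99 mm above the bench.
- post (a point): black upright turning post on the rotor, 16 mm in diameter, 85 mm from the axis, across the axis from the rotor's bushing; it stands on a spoke whose top is 68 mm above the bench and ends 120 mm above it. The point is on the post's axis 100 mm above the bench; its frame is the rotor's.
- upper_bush (a point): centre of the top mouth of the arm's brass bushing, 150 mm above the bench: vertical bore 16 mm, outside 34 mm, 25 mm long (its underside 125 mm above the bench).
- lower_bush (a point): centre of the top mouth of the rotor's brass bushing, 75 mm above the bench: vertical bore 15 mm, outside 31 mm, 20 mm long (its underside 55 mm above the bench), 80 mm from the rotor's axis. Below it is clear down to the foot, 12 mm above the bench.
- rod: steel alignment rod, 12 mm in diameter, 105 to 210 g; origin at the centre of its lower tip, z up the rod. Tip tapers from 12 to 7 mm over 6 mm. Collar 25 mm in diameter, 4 mm thick, underside 123 mm above the tip; above it a black round grip 20 mm in diameter, from 127 to 167 mm above the tip. It starts upright, hanging in the rack by its collar, tip 17 mm above the bench.
- grip (a point): point on the rod's axis near the middle of the black grip, 150 mm above the tip.
- collar (a point): centre of the underside of the rod's collar, 123 mm above the tip.
- rack: fixed small rack for the rod; origin on the bench under the rod. Foot 80 x 80 mm, two uprights at y = +-32 mm, top plate 50 x 78 x 10 mm whose top is 140 mm above the bench, with a 15 mm through hole at its centre in which the rod hangs. It and the carousel may swap sides from run to run.
- amber_bottle: bystander: amber glass bottle, 60 mm in diameter, 130 mm high, loose; origin at the centre of its underside.
- beaker: bystander: open glass beaker, 70 mm in diameter, 75 mm high, loose; origin at the centre of its underside.
- slide_box: bystander: white slide box 100 x 70 x 35 mm, loose; origin at the centre of its underside.
Things that resemble listed ones, but are neither listed nor needed, are in the scene too. What is shaped like the rod but red or turquoise is not meant.

How it is judged:
By the outcome, as a careful person would: the job done as asked, in the order asked, and still so for the second after the job is handed in, while the arm keeps its last pose, push and grip.
It also fails if it takes over 64 s, if anything falls off the work surface, if the arm or the gripper's body presses on something with over 40 N, if the wrist force passes 120 N, or if a joint passes its speed limit or range.

## Working session

There is one attempt and no reset: what is moved stays moved. The work goes in short steps, Python scripts to look and compute and a shell command to move; the robot and the scene stay as the last step left them, time stands still between calls to the robot, and variables do not carry over. Pictures are saved under pics/ and viewed, at most 10 in all, crops included, and the job is handed in when it is done.

```bash
mkdir -p pics; ls; cat > h.py <<'E'
import numpy as np, cv2
from station import monitor, eyes, manip
def KD(p):
    f=200/np.tan(np.radians(p["vertical_fov"])/2)
    return np.array([[f,0,p["cx"]],[0,f,p["cy"]],[0,0,1.]]),np.array(p["dist_coeffs"],float)
def ray(p,uv):
    K,D=KD(p);R=np.array(p["R"]);t=np.array(p["t"])
    n=cv2.undistortPoints(np.array(uv,float).reshape(-1,1,2),K,D).reshape(-1,2)
    d=np.c_[n,np.ones(len(n))]@R
    return -R.T@t,d
def onplane(p,uv,z):
    o,d=ray(p,uv);return o+d*((z-o[2])/d[:,2])[:,None]
def cloud(p,depth):
    v,u=np.mgrid[0:400,0:640];o,d=ray(p,np.c_[u.ravel(),v.ravel()])
    return (o+d*depth.ravel()[:,None]).reshape(400,640,3)
def proj(p,X):
    K,D=KD(p);r=cv2.Rodrigues(np.array(p["R"]))[0]
    return cv2.projectPoints(np.array(X,float).reshape(-1,1,3),r,np.array(p["t"],float),K,D)[0].reshape(-1,2)
def snap(n,name=None):
    p=eyes.camera_params(n);im,d=eyes.read_camera(n)
    if name: cv2.imwrite(f"pics/{name}.png",im[:,:,::-1])
    return p,im,d
E
python3 - <<'E'
from h import *
for n in("scene","top"):
    p,im,d=snap(n,n+"0"); np.savez(n+"0.npz",im=im,d=d)
    print(n,p)
print(monitor.state())
E
```

```text
pics
scene {'vertical_fov': 57.90434612023791, 'cx': 324.0319438186287, 'cy': 199.03912347238045, 'dist_coeffs': array([-0.0494226,  0.       ,  0.       ,  0.       ,  0.       ]), 'R': array([[ 0.78044131,  0.62512845, -0.01121555],
       [ 0.45857365, -0.58451529, -0.66936693],
       [-0.42499597,  0.51725845, -0.74284731]]), 't': array([-0.4851365 , -0.21352517,  1.18924863])}
top {'vertical_fov': 56.487541905684736, 'cx': 322.54480945919516, 'cy': 194.13108835315663, 'dist_coeffs': array([-0.05507911,  0.        ,  0.        ,  0.        ,  0.        ]), 'R': array([[ 0.02139608, -0.9991596 ,  0.03496137],
       [-0.99815942, -0.02333331, -0.05597616],
       [ 0.05674488, -0.03369935, -0.99781981]]), 't': array([-0.03493203,  0.61338659,  1.05761277])}
{'time_s': 0.1, 'joint_pos': array([ 1.25347143e+00,  4.94118158e-01,  1.34602305e+00, -1.33014664e-05,
        1.30251806e+00, -9.54828970e-02]), 'joint_velocities': array([-0.00057464, -0.00131476, -0.00014675, -0.00048243, -0.00030369,
        0.00105506]), 'tau': array([ 3.88095476e-03, -8.80244064e+01, -3.82544410e+01,  7.11470610e-02,
        4.80886968e-02,  3.72548686e-05]), 'tool_pos': array([0.13740618, 0.60937666, 0.21341532]), 'orientation': array([-1.03021053e-04,  1.10691917e-01,  9.93854625e-01, -5.23301818e-04]), 'force': array([-0.22742681, -0.38077708,  0.09794738]), 'ft_torque': array([-0.05628885,  0.01692404,  0.00954056]), 'gripper_force': 0.0, 'width': 0.0911716367866017}
```

View pics/scene0.png

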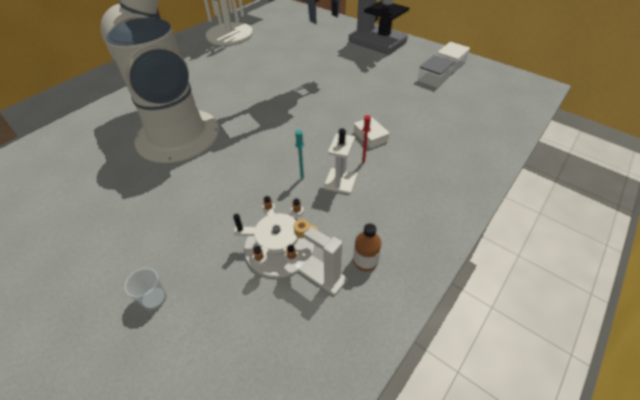

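View pics/top0.png

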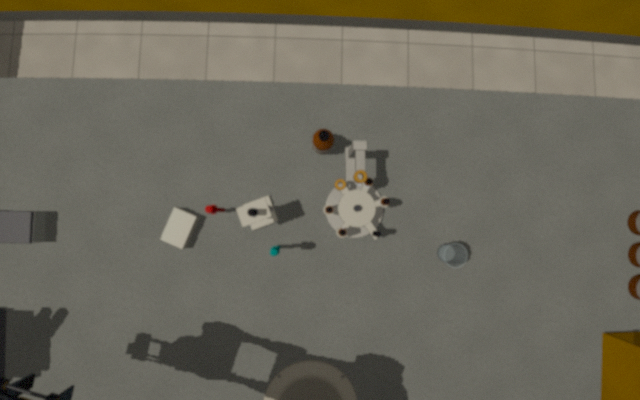

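Scene: the carousel hub is at about (277,230), the black post at (238,222), the arm bushing at (301,228), the rack with the black-gripped rod at (342,136).
Candidates for the rod in the top view are black (253,212) in the rack, red (211,209) and turquoise (275,251). I choose the black one hanging in the rack. Candidates for the post are the black post near (378,236) and the dark-capped vials at (369,181), (385,202), (330,210) and (342,232). I'll check these in a crop.

```bash
python3 - <<'E'
from h import *
z=np.load("top0.npz");im=z["im"];d=z["d"];p=eyes.camera_params("top")
c=im[130:265,230:410];cv2.imwrite("pics/crop.png",cv2.resize(c[:,:,::-1],None,fx=4.4,fy=4.4,interpolation=cv2.INTER_CUBIC))
C=cloud(p,d)
for zz,u in((.184,(253,212)),(.069,(358,208)),(.15,(361,177)),(.075,(341,184)),(.12,(377,237)),(.15,(360,147))): print(u,zz,onplane(p,[u],zz)[0].round(3),C[u[1],u[0]].round(3))
# scene cloud: brass & post
z=np.load("scene0.npz");im=z["im"];ps=eyes.camera_params("scene");C=cloud(ps,z["d"])
for u in((342,132),(277,229),(301,228),(238,216),(239,222),(268,200),(325,242)): print("scene",u,C[u[1],u[0]].round(3))
E
```

```text
(253, 212) 0.184 [0.557 0.152 0.184] [0.557 0.152 0.186]
(358, 208) 0.069 [ 0.575 -0.118  0.069] [ 0.575 -0.117  0.076]
(361, 177) 0.15 [ 0.653 -0.114  0.15 ] [ 0.667 -0.133  0.012]
(341, 184) 0.075 [ 0.64  -0.069  0.075] [ 0.645 -0.074  0.015]
(377, 237) 0.12 [ 0.499 -0.163  0.12 ] [ 0.499 -0.162  0.123]
(360, 147) 0.15 [ 0.73 -0.11  0.15] [ 0.729 -0.11   0.154]
scene (342, 132) [0.562 0.149 0.183]
scene (277, 229) [ 0.579 -0.117  0.078]
scene (301, 228) [ 0.65  -0.11   0.131]
scene (238, 216) [ 0.513 -0.166  0.122]
scene (239, 222) [ 0.514 -0.168  0.103]
scene (268, 200) [ 0.515 -0.078  0.098]
scene (325, 242) [ 0.718 -0.115  0.146]
```

View pics/crop.png

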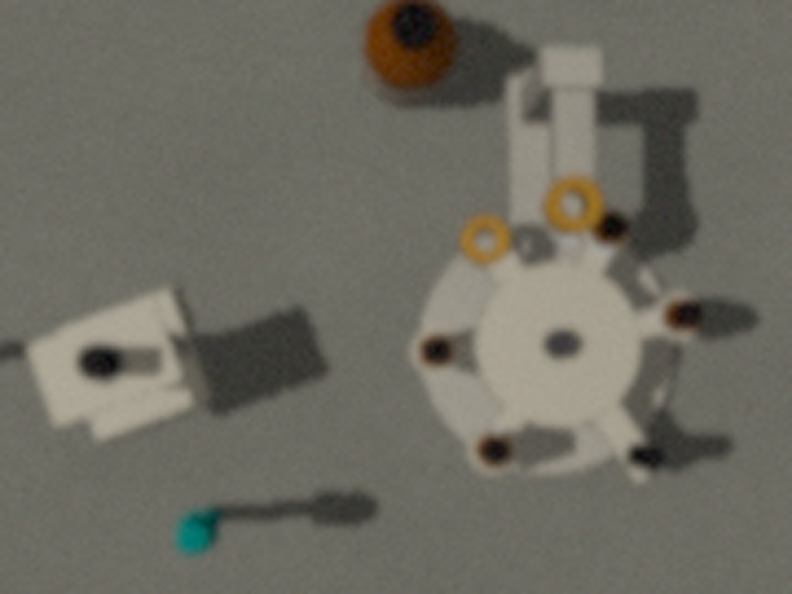

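The crop confirms it. The black-gripped rod hangs in the rack at crop (98,360). The post is the plain black one at crop (648,455), opposite the lower bushing at (485,238). The upper bushing is at (575,204), and the vials have amber rims. The rotor is at about 0.6 rad. I'll move above the post now.

```bash

for i in 1 2 3 4 5 6 7 8; do python3 -m jog '[[[-0.37,-0.47,0],[0,0,0]],[[-0.74,-0.94,0],[0,0,0]]]' >/dev/null; done
python3 -m jog '[[[-0.37,-0.47,0],[0,0,-0.1]],[[-0.74,-0.94,0],[0,0,-0.2]],[[-0.74,-0.94,0],[0,0,-0.31]],[[-0.74,-0.94,0],[0,0,-0.31]],[[-0.74,-0.94,0],[0,0,-0.31]]]' 0.6
python3 - <<'E'
from h import *
p,im,d=snap("wrist","w1");np.savez("w1.npz",im=im,d=d,R=p["R"],t=p["t"])
print(p)
E
```

```text
time_s: 2.72
tool_pos: [0.5081, -0.1672, 0.2139]
orientation: [-0.0, -0.13, 0.991, 0.0]
force: [-0.2, -0.0, -0.3]
width: 0.0549
gripper_force: 0.0
{'vertical_fov': 64.5643272501379, 'cx': 318.3060387066187, 'cy': 198.05014918680862, 'dist_coeffs': array([-0.0381108,  0.       ,  0.       ,  0.       ,  0.       ]), 'R': array([[-2.58675954e-01,  9.65963937e-01,  6.50594774e-04],
       [ 9.36228137e-01,  2.50547048e-01,  2.46379893e-01],
       [ 2.37831087e-01,  6.43416591e-02, -9.69173114e-01]]), 't': array([ 0.29243704, -0.4613548 ,  0.27893629])}
```

View pics/w1.png

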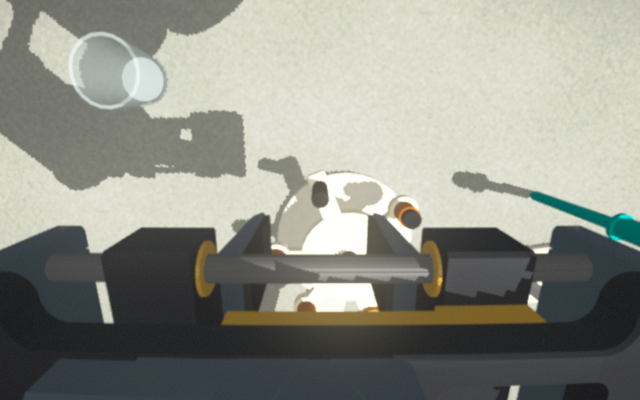

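The wrist view shows the post at (320,190) with its top end around (320,200), a vial at (407,213), the beaker at (105,70) and the turquoise rod at right. The fingers straddle the post's direction.

```bash
python3 - <<'E'
from h import *
z=np.load("w1.npz");im=z["im"];p=eyes.camera_params("wrist")
m=(im[170:212,300:340].max(2)<75);ys,xs=np.nonzero(m);print(xs.mean()+300,ys.mean()+170,xs.min()+300,xs.max()+300,ys.min()+170,ys.max()+170)
C=cloud(p,z["d"]);q=C[170:212,300:340][m];t=q[q[:,2]>.112];print(len(t),t.mean(0),np.median(t,0))
print(onplane(p,[(320,200)],.12))
E
```

```text
<stdin>:3: RuntimeWarning: Mean of empty slice.
  ret = ret.dtype.type(ret / rcount)
Traceback (most recent call last):
ValueError: zero-size array to reduction operation minimum which has no identity
```

```bash
python3 - <<'E'
from h import *
z=np.load("w1.npz");im=z["im"];p=eyes.camera_params("wrist")
C=cloud(p,z["d"]);s=np.s_[170:215,300:340];q=C[s].reshape(-1,3);t=q[(abs(q[:,2]-.12)<.006)];print(len(t),np.median(t,0),t.min(0),t.max(0))
print(onplane(p,[(320,200)],.12), im[195,320],C[195,320])
E
```

```text
258 [ 0.50684594 -0.16550787  0.11913473] [ 0.49964604 -0.1727852   0.11423093] [ 0.51527779 -0.15745255  0.120929  ]
[[ 0.50738427 -0.1654278   0.12      ]] [103  99  90] [ 0.50327804 -0.16653252  0.11925668]
```

```bash

python3 -m jog '[[[0,0,0.4],[0,0,0]],[[0,0,0.8],[0,0,0]],[[0,0,0.8],[0,0,0]]]' >/dev/null
python3 -m jog '[[[0,0,0.4],[0,0,0]],[[0,0,0.75],[0,0,0]],[[0,0,0.75],[0,0,0]]]'
python3 -m jog '[[[0,0,0],[0,0,0]],[[0,0,0],[0,0,0]],[[0,0,0],[0,0,0]],[[0,0,0],[0,0,0]],[[0,0,0],[0,0,0]],[[0,0,0],[0,0,0]]]' 0 20
python3 -m jog '[[[0.03,0.06,0],[0,0,0]],[[0.06,0.11,0],[0,0,0]],[[0.08,0.18,0],[0,0,0]],[[0.09,0.26,0],[0,0,0]],[[0.09,0.26,0],[0,0,0]]]'
```

```text
time_s: 3.52
tool_pos: [0.5079, -0.1673, 0.0899]
orientation: [-0.001, -0.132, 0.991, 0.0]
force: [0.0, 0.9, 0.7]
width: 0.0548
gripper_force: 0.0
time_s: 4.28
tool_pos: [0.5086, -0.1678, 0.0902]
orientation: [0.0, -0.132, 0.991, -0.0]
force: [-1.6, 0.1, 6.8]
width: 0.0158
gripper_force: 20.0
time_s: 4.9
tool_pos: [0.4955, -0.1491, 0.0901]
orientation: [-0.0, -0.132, 0.991, -0.0]
force: [-0.3, -1.7, 5.4]
width: 0.0156
gripper_force: 20.0
```

```bash

python3 -m jog '[[[0.01,0.08,0],[0,0,0]],[[0.01,0.16,0],[0,0,0]],[[0,0.2,0],[0,0,0]]]'
python3 -m jog '[[[0,0.04,0],[0,0,0]],[[-0.01,0.08,0],[0,0,0]]]'
python3 -m jog '[[[0,0.03,0],[0,0,0]],[[-0.01,0.06,0],[0,0,0]],[[-0.01,0.06,0],[0,0,0]],[[-0.01,0.06,0],[0,0,0]]]'
python3 - <<'E'
from h import *
p,im,d=snap("top","t2")
c=im[130:265,300:420];cv2.imwrite("pics/t2c.png",cv2.resize(c[:,:,::-1],None,fx=4,fy=4,interpolation=cv2.INTER_CUBIC))
p,im,d=snap("scene","s2")
c=im[170:300,210:370];cv2.imwrite("pics/s2c.png",cv2.resize(c[:,:,::-1],None,fx=4,fy=4,interpolation=cv2.INTER_CUBIC))
E
```

```text
time_s: 5.28
tool_pos: [0.4906, -0.1338, 0.0899]
orientation: [-0.001, -0.132, 0.991, 0.0]
force: [-5.2, -4.9, 7.8]
width: 0.0155
gripper_force: 20.0
time_s: 5.52
tool_pos: [0.49, -0.1273, 0.0898]
orientation: [-0.001, -0.132, 0.991, 0.0]
force: [-3.0, -3.0, 5.4]
width: 0.0156
gripper_force: 20.0
time_s: 6.02
tool_pos: [0.4897, -0.1223, 0.0898]
orientation: [-0.001, -0.132, 0.991, 0.0]
force: [-2.5, 1.1, 5.7]
width: 0.0154
gripper_force: 20.0
```

```bash

python3 -m jog '[[[0,0,0],[0,0,0]],[[0,0,0],[0,0,0]],[[0,0,0],[0,0,0]],[[0,0,0],[0,0,0]]]' 0.6
python3 -m jog '[[[0,0,-0.4],[0,0,0]],[[0,0,-0.8],[0,0,0]]]' >/dev/null
python3 -m jog '[[[0,0,-0.4],[0,0,0]],[[0,0,-0.85],[0,0,0]]]' 1 >/dev/null
for i in 1 2 3; do python3 -m jog '[[[-0.5,-0.07,0],[0,0,0]],[[-0.96,-0.14,0],[0,0,0]]]' >/dev/null; done
python3 -m jog '[[[0,0,0],[0,0,0]],[[0,0,0],[0,0,0]],[[0,0,0],[0,0,0]]]'
python3 - <<'E'
from h import *
p,im,d=snap("wrist");np.savez("w2.npz",im=im,d=d);print(p["R"],p["t"])
print(proj(p,[(.654,-.114,.15),(.654,-.114,.075)]))
u,v=proj(p,[(.654,-.114,.15)])[0].astype(int)
c=im[max(v-80,0):v+80,u-110:u+110];print(max(v-80,0),u-110);cv2.imwrite("pics/w2c.png",cv2.resize(c[:,:,::-1],None,fx=3.6,fy=3.6,interpolation=cv2.INTER_CUBIC))
E
```

```text
time_s: 6.62
tool_pos: [0.4904, -0.1228, 0.0899]
orientation: [-0.0, -0.132, 0.991, 0.0]
force: [-0.9, 0.7, 0.3]
width: 0.0525
gripper_force: 0.0
time_s: 8.25
tool_pos: [0.7207, -0.0951, 0.2221]
orientation: [-0.0, -0.132, 0.991, 0.0]
force: [-0.9, 0.4, 0.6]
width: 0.0913
gripper_force: 0.0
[[-2.61890894e-01  9.65097401e-01  4.06790840e-04]
 [ 9.35363357e-01  2.53718334e-01  2.46419150e-01]
 [ 2.37715271e-01  6.49154287e-02 -9.69163266e-01]] [ 0.2800714  -0.67970063  0.23189085]
[[316.73724145 117.36570879]
 [317.07699079 117.45735753]]
37 206
```

View pics/w2c.png

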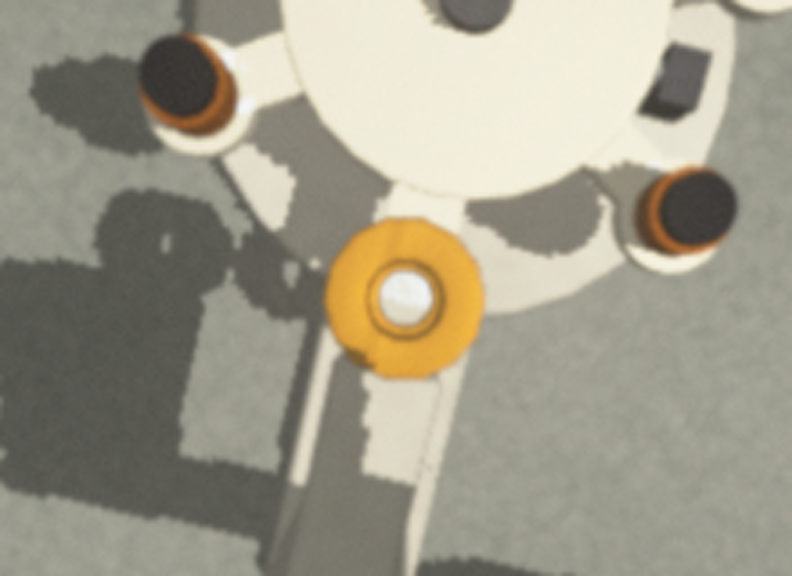

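The picture shows the upper brass ring centred at crop (405,299). Its bore is concentric with the lower bore and the light foot seen through both, so the rotor is in its detent. Next I'll compute the bushing centre, then go to look at the rod from the same relative viewpoint.

```bash
cat >> h.py <<'E'
def brass(p,im,uv0):
    hsv=cv2.cvtColor(im,cv2.COLOR_RGB2HSV);m=cv2.inRange(hsv,(12,130,90),(30,255,255))
    cs,_=cv2.findContours(m,cv2.RETR_EXTERNAL,cv2.CHAIN_APPROX_NONE)
    c=max([c for c in cs if np.hypot(*(c.reshape(-1,2).mean(0)-uv0))<40],key=cv2.contourArea)
    return cv2.fitEllipse(c)
E
python3 - <<'E'
from h import *
z=np.load("w2.npz");p=eyes.camera_params("wrist");im=z["im"]
e=brass(p,im,(318,120));print(e,onplane(p,[e[0]],.15))
g=cv2.cvtColor(im,cv2.COLOR_RGB2GRAY)
m=(im[105:135,303:334,2]>120).astype(np.uint8);n,l,s,c=cv2.connectedComponentsWithStats(m);print(s,c+[303,105])
s=monitor.state();print(s["tool_pos"],s["orientation"])
E
```

```text
((317.782958984375, 119.47824096679688), (42.65627670288086, 43.45069885253906), 151.71902465820312) [[ 0.65539162 -0.11286737  0.15      ]]
[[  0   0  31  30 744]
 [  8   7  15  15 186]] [[317.98924731 119.62768817]
 [318.04301075 118.98924731]]
[ 0.72084964 -0.09512658  0.22226776] [-4.22661735e-05 -1.32018186e-01  9.91247293e-01  4.51574473e-07]
```

```bash

for i in 1 2 3 4; do python3 -m jog '[[[0.04,0.44,0],[0,0,0]],[[0.076,0.878,0],[0,0,0]]]' 0.5 >/dev/null; done
python3 -m jog '[[[0,0,0],[0,0,0]],[[0,0,0],[0,0,0]],[[0,0,0],[0,0,0]]]'
python3 - <<'E'
from h import *
p,im,d=snap("wrist");np.savez("w3.npz",im=im,d=d)
u,v=proj(p,[(.558,.152,.184)])[0].astype(int);print(u,v)
c=im[max(v-80,0):v+80,u-110:u+110];print(max(v-80,0),u-110);cv2.imwrite("pics/w3c.png",cv2.resize(c[:,:,::-1],None,fx=3.6,fy=3.6,interpolation=cv2.INTER_CUBIC))
C=cloud(p,d).reshape(-1,3);k=C[(C[:,2]>.178)&(C[:,2]<.19)&(np.hypot(C[:,0]-.558,C[:,1]-.152)<.03)]
print(len(k),k.mean(0),k.min(0),k.max(0));r=C[(C[:,2]>.1)&(C[:,1]>.2)&(C[:,2]<.2)];print(len(r),r.mean(0) if len(r) else 0,r[:,2].max() if len(r) else 0)
E
```

```text
time_s: 9.68
tool_pos: [0.6247, 0.1688, 0.222]
orientation: [0.0, -0.132, 0.991, -0.0]
force: [-0.2, 0.2, -0.7]
width: 0.0456
gripper_force: 0.0
319 118
38 209
742 [0.55743156 0.15714914 0.18308281] [0.54781022 0.14757032 0.18026986] [0.5671738  0.16686131 0.18520478]
1295 [0.56246144 0.2589885  0.15069122] 0.168025143141265
```

View pics/w3c.png

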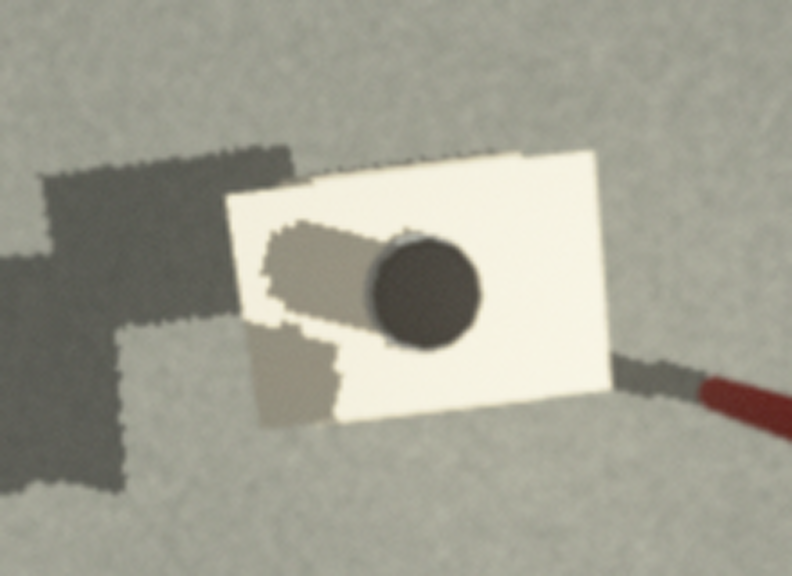

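The black grip's top is centred at crop (426,293), about 327,119 in the full picture, which puts the rod at (0.557, 0.157). The red rod is about 10 cm away. Grasp now.

```bash

python3 -m jog '[[[0.43,0.04,0],[0,0,0]],[[0.85,0.08,0],[0,0,0]],[[0.85,0.08,0],[0,0,0]],[[0.85,0.08,0.3],[0,0,0]],[[0.85,0.08,0.6],[0,0,0]],[[0.85,0.08,0.9],[0,0,0]],[[0.85,0.08,0.9],[0,0,0]]]'
python3 -m jog '[[[0,0,0],[0,0,0]],[[0,0,0],[0,0,0]],[[0,0,0],[0,0,0]],[[0,0,0],[0,0,0]],[[0,0,0],[0,0,0]],[[0,0,0],[0,0,0]]]' 0 35
python3 -m jog '[[[0,0,-0.25],[0,0,0]],[[0,0,-0.5],[0,0,0]],[[0,0,-0.75],[0,0,0]],[[0,0,-1],[0,0,0]]]'
python3 -m jog '[[[0,0,-0.4],[0,0,0]],[[0,0,-0.8],[0,0,0]],[[0,0,-0.9],[0,0,0]],[[0,0,-0.9],[0,0,0]]]'
```

```text
time_s: 10.6
tool_pos: [0.5569, 0.1577, 0.1486]
orientation: [-0.001, -0.132, 0.991, -0.0]
force: [-0.3, -1.1, 0.5]
width: 0.0455
gripper_force: 0.0
time_s: 11.35
tool_pos: [0.5576, 0.1582, 0.1506]
orientation: [0.001, -0.132, 0.991, -0.0]
force: [-1.2, -1.9, 6.9]
width: 0.0193
gripper_force: 35.0
time_s: 11.85
tool_pos: [0.557, 0.1582, 0.2306]
orientation: [-0.0, -0.132, 0.991, -0.0]
force: [0.6, -0.3, -0.9]
width: 0.0193
gripper_force: 35.0
time_s: 12.35
tool_pos: [0.557, 0.1582, 0.3015]
orientation: [-0.0, -0.132, 0.991, 0.0]
force: [-0.5, -0.8, -1.4]
width: 0.0193
gripper_force: 35.0
```

```bash

for i in 1 2 3 4; do python3 -m jog '[[[-0.025,-0.3,0],[0,0,0]],[[-0.05,-0.6,0],[0,0,0]],[[-0.075,-0.898,0],[0,0,0]]]' >/dev/null; done
python3 -m jog '[[[0,0,0],[0,0,0]],[[0,0,0],[0,0,0]],[[0,0,0],[0,0,0]],[[0,0,0],[0,0,0]]]'
python3 - <<'E'
from h import *
tp=monitor.state()["tool_pos"];tip=tp-[0,0,.133]
L=[]
for n in("scene","wrist"):
    p,im,d=snap(n);np.savez(n+"4.npz",im=im,d=d)
    uv=proj(p,[tip,tp,(.6554,-.1129,.15)]);print(n,uv.round(1).tolist())
    u,v=uv[0].astype(int);v0=max(v-60,0);c=im[v0:v0+120,u-60:u+60];print(v0,u-60)
    L.append(cv2.resize(c[:,:,::-1],(400,400),interpolation=cv2.INTER_CUBIC))
cv2.imwrite("pics/m4.png",np.hstack(L))
E
```

```text
time_s: 14.35
tool_pos: [0.6555, -0.1123, 0.3021]
orientation: [0.0, -0.133, 0.991, 0.0]
force: [0.8, -1.0, -1.9]
width: 0.0188
gripper_force: 35.0
scene [[301.3, 218.7], [296.9, 170.6], [301.6, 224.7]]
158 241
wrist [[317.9, 190.2], [317.8, 241.7], [317.4, 185.8]]
130 257
```

View pics/m4.png

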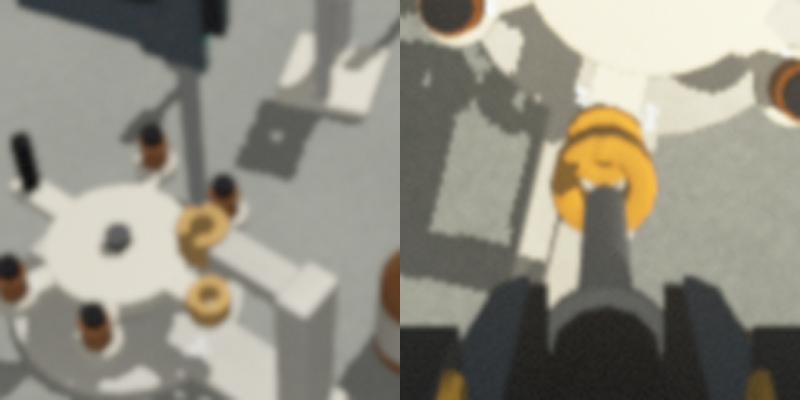

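Left (scene): the rod hangs from the grip with its tip over the upper brass ring at crop (203,233). The lower ring is below it at (208,300). Right (wrist): the tip at (604,188) is over the ring centre at about (605,180), with the lower ring in line behind. Now to measure the rod-to-bushing offset in both views.

```bash
python3 - <<'E'
from h import *
tp=monitor.state()["tool_pos"]
for n in("scene","wrist"):
    z=np.load(n+"4.npz");im=z["im"];p=eyes.camera_params(n)
    th=np.linspace(0,2*np.pi,60)
    ring=lambda c,r:np.float32(proj(p,[(c[0]+r*np.cos(a),c[1]+r*np.sin(a),c[2]) for a in th]))
    hsv=cv2.cvtColor(im,cv2.COLOR_RGB2HSV);m=cv2.inRange(hsv,(10,100,80),(32,255,255))
    pr=ring((.6554,-.1129,.15),.017);ys,xs=np.nonzero(m);x0,x1=pr[:,0].min(),pr[:,0].max();y0,y1=pr[:,1].min(),pr[:,1].max()
    print(n,"pred ring",x0,x1,y0,y1)
    k=(xs>x0-8)&(xs<x1+8)&(ys>y0-8)&(ys<y1+22)
    print(" mask x",xs[k].min(),xs[k].max()+1)
    for y in range(int(y0)-2,int(y1)+16,2):
        r=xs[k&(ys==y)]; print("  ",y,(r.min(),r.max()+1) if len(r) else "",end="")
    print()
    for h in (.04,.07,.1):
        X=tp-[0,0,.131]+[0,0,h];u,v=proj(p,[X])[0];v=int(round(v))
        print(" h",h,"pred",u.round(1),v,cv2.cvtColor(im,cv2.COLOR_RGB2GRAY)[v,int(u)-12:int(u)+14].tolist(),int(u)-12)
    print(" lower",proj(p,[(.6554,-.1129,.075)]))
E
```

```text
scene pred ring 293.36014 309.92853 218.24698 231.34251
 mask x 295 312
   216 (np.int64(304), np.int64(312))   218 (np.int64(304), np.int64(312))   220 (np.int64(298), np.int64(311))   222 (np.int64(296), np.int64(310))   224 (np.int64(295), np.int64(309))   226 (np.int64(295), np.int64(309))   228 (np.int64(295), np.int64(308))   230 (np.int64(295), np.int64(305))   232 (np.int64(296), np.int64(303))   234 (np.int64(297), np.int64(303))   236 (np.int64(298), np.int64(303))   238    240    242 (np.int64(301), np.int64(308))   244 (np.int64(299), np.int64(309))   246 (np.int64(298), np.int64(309))
 h 0.04 pred 300.0 205 [66, 72, 102, 149, 181, 186, 170, 150, 127, 106, 97, 96, 97, 109, 132, 150, 156, 157, 158, 157, 158, 157, 151, 136, 113, 95] 288
 h 0.07 pred 299.1 194 [78, 90, 115, 139, 153, 158, 157, 146, 127, 104, 98, 96, 97, 108, 130, 149, 157, 158, 159, 159, 159, 159, 160, 160, 160, 159] 287
 h 0.1 pred 298.0 183 [161, 160, 159, 160, 160, 158, 152, 137, 114, 99, 96, 96, 96, 103, 122, 145, 158, 160, 160, 160, 161, 160, 160, 158, 158, 159] 286
 lower [[303.60526664 245.6534019 ]]

[... 487 characters left out ...]
.int64(303), np.int64(334))   191 (np.int64(303), np.int64(333))   193 (np.int64(304), np.int64(332))   195 (np.int64(305), np.int64(331))   197 (np.int64(308), np.int64(329))   199    201    203    205    207    209    211    213    215 
 h 0.04 pred 317.8 201 [218, 218, 219, 218, 216, 202, 158, 106, 87, 83, 85, 86, 88, 89, 91, 94, 96, 101, 108, 128, 157, 179, 166, 161, 159, 159] 305
 h 0.07 pred 317.8 211 [215, 216, 216, 216, 208, 171, 114, 83, 84, 84, 83, 84, 85, 84, 85, 85, 85, 85, 85, 86, 106, 134, 155, 158, 160, 165] 305
 h 0.1 pred 317.7 224 [95, 97, 94, 87, 76, 60, 51, 46, 43, 41, 42, 39, 39, 41, 40, 38, 39, 42, 44, 46, 49, 54, 64, 81, 90, 94] 305
 lower [[317.65169795 173.46207034]]
```

The wrist view shows the rod centred laterally. The scene view suggests it is 1–2 mm too far along tool +x, so I'll shift about 1 mm, enter the upper bushing (the tapered tip has ±4 mm margin) and centre by feel.

```bash

python3 -m jog '[[[-0.015,0,0],[0,0,0]],[[-0.015,0,0],[0,0,0]]]'
python3 -m jog '[[[0,0,0.08],[0,0,0]],[[0,0,0.16],[0,0,0]],[[0,0,0.24],[0,0,0]],[[0,0,0.28],[0,0,0]],[[0,0,0.28],[0,0,0]]]'
python3 -m jog '[[[0,0,0.05],[0,0,0]],[[0,0,0.1],[0,0,0]],[[0,0,0.1],[0,0,0]]]'
python3 -m jog '[[[0,0,0.05],[0,0,0]],[[0,0,0.1],[0,0,0]],[[0,0,0.15],[0,0,0]],[[0,0,0.15],[0,0,0]]]'
```

```text
time_s: 14.7
tool_pos: [0.6568, -0.1124, 0.3019]
orientation: [0.0, -0.132, 0.991, -0.0]
force: [-0.4, 0.3, -1.1]
width: 0.0194
gripper_force: 35.0
time_s: 15.32
tool_pos: [0.6567, -0.1125, 0.2792]
orientation: [-0.0, -0.132, 0.991, 0.0]
force: [0.1, -0.8, -1.3]
width: 0.0189
gripper_force: 35.0
time_s: 15.7
tool_pos: [0.6566, -0.1125, 0.2711]
orientation: [-0.0, -0.132, 0.991, 0.0]
force: [-0.8, -0.5, -1.8]
width: 0.0192
gripper_force: 35.0
time_s: 16.2
tool_pos: [0.6566, -0.1125, 0.2591]
orientation: [-0.0, -0.132, 0.991, 0.0]
force: [0.0, -0.6, -1.2]
width: 0.019
gripper_force: 35.0
```

The tip is about 22 mm into the upper bushing without contact. Next, gentle probing sideways to centre it.

```bash
j(){ grep -E "tool_pos|force: \["; }
python3 -m jog '[[[0.02,0,0],[0,0,0]],[[0.02,0,0],[0,0,0]]]'|j
python3 -m jog '[[[0.01,0,0],[0,0,0]],[[0.01,0,0],[0,0,0]]]'|j
python3 -m jog '[[[-0.045,0,0],[0,0,0]],[[-0.045,0,0],[0,0,0]]]'|j
python3 -m jog '[[[-0.01,0,0],[0,0,0]],[[-0.01,0,0],[0,0,0]]]'|j
echo Y; python3 -m jog '[[[0.025,0.02,0],[0,0,0]],[[0.025,0.02,0],[0,0,0]]]'|j
python3 -m jog '[[[0,0.01,0],[0,0,0]],[[0,0.01,0],[0,0,0]]]'|j
python3 -m jog '[[[0,-0.05,0],[0,0,0]],[[0,-0.05,0],[0,0,0]]]'|j
python3 -m jog '[[[0,-0.01,0],[0,0,0]],[[0,-0.01,0],[0,0,0]]]'|j
python3 -m jog '[[[0,0.03,0],[0,0,0]],[[0,0.03,0],[0,0,0]]]'|j
```

```text
tool_pos: [0.6552, -0.113, 0.2597]
force: [-0.3, -0.5, -1.3]
tool_pos: [0.6544, -0.1132, 0.2596]
force: [0.0, -0.5, -1.6]
tool_pos: [0.6582, -0.1121, 0.2595]
force: [0.2, -0.0, -1.0]
tool_pos: [0.6586, -0.112, 0.2595]
force: [-1.0, -0.4, -2.1]
Y
tool_pos: [0.6562, -0.1109, 0.2596]
force: [-0.1, 1.2, -2.2]
tool_pos: [0.6562, -0.1103, 0.2596]
force: [-0.3, -1.8, -0.5]
tool_pos: [0.6572, -0.1144, 0.2594]
force: [-0.2, -0.2, -1.2]
tool_pos: [0.6573, -0.1148, 0.2595]
force: [0.9, 0.1, -1.9]
tool_pos: [0.6567, -0.1123, 0.2596]
force: [-0.3, -0.5, -0.9]
```

No contact across about ±2 mm, so the rod is centred. Lowering on with force checks.

```bash
j(){ grep -E "tool_pos|force: \["; }
python3 -m jog '[[[0,0,0.12],[0,0,0]],[[0,0,0.24],[0,0,0]],[[0,0,0.36],[0,0,0]],[[0,0,0.48],[0,0,0]],[[0,0,0.58],[0,0,0]],[[0,0,0.58],[0,0,0]]]'|j
python3 -m jog '[[[0,0,0.05],[0,0,0]],[[0,0,0.1],[0,0,0]],[[0,0,0.1],[0,0,0]]]'|j
python3 -m jog '[[[0,0,0.05],[0,0,0]],[[0,0,0.1],[0,0,0]],[[0,0,0.1],[0,0,0]]]'|j
```

```text
tool_pos: [0.6564, -0.1124, 0.2123]
force: [0.0, -0.3, -1.2]
tool_pos: [0.6566, -0.1125, 0.2049]
force: [-1.0, -0.7, -0.4]
tool_pos: [0.6565, -0.1124, 0.1967]
force: [0.2, 0.3, -1.6]
```

```bash
j(){ grep -E "time|tool_pos|force: \[|width|gripper"; }
python3 -m jog '[[[0,0,0.05],[0,0,0]],[[0,0,0.1],[0,0,0]],[[0,0,0.16],[0,0,0]],[[0,0,0.16],[0,0,0]]]'|j
python3 -m jog '[[[0,0,0.05],[0,0,0]],[[0,0,0.1],[0,0,0]],[[0,0,0.16],[0,0,0]],[[0,0,0.16],[0,0,0]],[[0,0,0.16],[0,0,0]],[[0,0,0.16],[0,0,0]]]'|j
python3 - <<'E'
from h import *
L=[]
for n in("scene","wrist"):
    p,im,d=snap(n)
    u,v=proj(p,[(.6565,-.1125,.1)])[0].astype(int);v0=max(v-55,0);c=im[v0:v0+120,u-60:u+60];print(n,v0,u-60,proj(p,[(.6565,-.1125,z) for z in(.04,.055,.15,.163)]).round(0).tolist())
    L.append(cv2.resize(c[:,:,::-1],(400,400),interpolation=cv2.INTER_CUBIC))
cv2.imwrite("pics/m5.png",np.hstack(L))
E
```

```text
time_s: 20.45
tool_pos: [0.6565, -0.1125, 0.1837]
force: [-0.0, 0.1, -0.9]
width: 0.0194
gripper_force: 35.0
time_s: 21.2
tool_pos: [0.6569, -0.1125, 0.1717]
force: [-0.3, -0.6, -1.1]
width: 0.0193
gripper_force: 35.0
scene 184 243 [[305.0, 255.0], [305.0, 251.0], [302.0, 225.0], [302.0, 221.0]]
wrist 151 257 [[318.0, 190.0], [318.0, 194.0], [318.0, 228.0], [318.0, 236.0]]
```

View pics/m5.png

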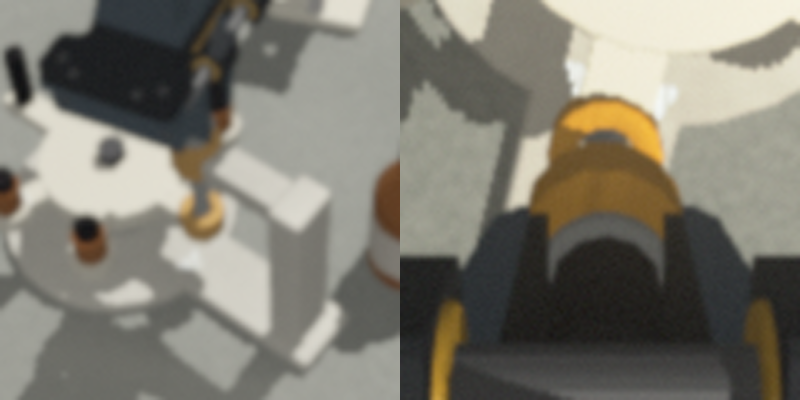

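The final view shows the rod passing from the upper bushing into the centre of the lower one, at crop (203,205) in the scene half. By measurement the tip is about 38–41 mm above the bench, which is about 15 mm below the lower bushing. The collar is about 12 mm clear of the arm, and there is no contact force.

```bash
python3 -c "
from station import manip;print(manip.job_done())"
```

```text
the job is handed in; nothing more can be done
None
```

The job is handed in: the carousel is in its detent, and the rod is held still through both bushings, with its tip about 15 mm below the lower one (computed from the arm's position, since the tip can't be seen) and its collar about 12 mm clear above the arm.

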